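# Centre the spice jar on the kitchen scale and zero it

### The job

The red-capped spice jar stands off-centre on the kitchen scale, so the little round steel plate leans under it and would weigh false. Without gripping or lifting the jar, nudge it with light taps of the fingers until it stands in the middle of the plate, inside the engraved ring, with the plate level; only then press the orange zero key fully down and let it come up again. Keep the jar upright on the plate throughout, and leave the other things on the worktop where they are.

Things in the scene. Friction and masses are not known exactly. Their poses are not given: they have to be found in the camera images.
- scale: white kitchen scale, housing 176 (x) x 118 (y) x 24 mm high, fixed on rubber feet; origin at the centre of its underside on the worktop. Its own -x end (grey display window, orange key) faces roughly the robot. The plate's centre is at (30, 0) mm of its frame, the zero key at (-67, 0) mm. Nothing but plate, jar and key stands higher than 26 mm on it
- plate_centre (a point): centre of the top face of the round steel plate, 38 mm above the worktop when level. The plate is 84 mm across and 4 mm thick, with an engraved ring 54 mm across round its centre. It rests on a central pin with a rubber ring and leans towards the side where the load stands
- lean_side (a joint): lean of the plate about the scale's own x axis, rad, 0 = level, positive when its -y side is down, stops at +-0.06; sprung back to level (0.7 N m per rad)
- lean_fore (a joint): lean of the plate about the scale's own y axis, rad, 0 = level, positive when its +x (far) side is down, stops at +-0.06; sprung back to level (0.7 N m per rad)
- spice_jar: clear spice jar with brown label and red cap standing on the scale's plate, 106 mm tall, about 0.11 kg; body 42 mm in diameter, cap (the top 21 mm) 45 mm in diameter; origin at the centre of its underside, z up its axis. It slides if pushed low (within about 25 mm of its foot) and tips over if pushed high; friction on the plate about 0.6
- zero_key (a joint): travel of the round orange zero key, m: 0 = up, 0.004 = fully down; spring, about 3.5 N when fully down
- zero_key_top (a point): centre of the top face of the zero key, 25 mm in diameter, 30 mm above the worktop when up; pressed straight down
- other_spice_jar: bystander: the same kind of red-capped jar, 45 mm in diameter, 106 mm tall, standing on the worktop; origin at the centre of its underside
- measure: bystander: steel double-cone bar measure, 45 mm across, 96 mm tall, standing on the worktop beside the scale; origin at the centre of its underside
- mug: bystander: white mug, 92 x 127 x 95 mm; origin under its centre
- lime: bystander: green lime, 52 x 46 x 45 mm, lying on the chopping board (22 mm thick) at the left; origin at its underside
- olive_jar: bystander: green-labelled jar with a red lid, 66 mm in diameter, 100 mm tall; origin at the centre of its underside
There are look-alikes about, which are no part of the job. What is shaped like the spice_jar but blue is not meant. There is more than one size of the scale; the job needs the larger.

How it is judged:
By the outcome, as a careful person would: the job done as asked, in the order asked, and still so for the second after the job is handed in, with the robot touching nothing.
It also fails if it takes over 48 s, if anything falls off the work surface, if the arm or the gripper's body presses on something with over 40 N, if the wrist force passes 120 N, or if a joint passes its speed limit or range.

### The arm

A 7-joint arm with a two-finger parallel gripper is mounted at the origin on a cart in front of the work surface, level with it; the furniture and walls round the work are solid. World frame = base frame: x ahead of the robot, y to its left, z up, the work surface at z = 0. Lengths are in m, angles in rad, forces in N, time in s.
With the tool pointing down it reaches from about 0.4 to 0.875 m from the base axis. Payload 19.3 kg.
Tool frame: the origin (TCP) lies on the mounting face of the last link; the fingertips stand 173 mm ahead of it and the grasp point (between the pads) lies 155 mm ahead of it (bot.grip_point_offset is the distance from the TCP to the grasp point, in m); z points along the fingers, y is the line along which they close (so a half turn about z gives the same grasp; the last joint's range is limited). The gripper opens to 85 mm and grips with 20 to 120 N. Pads are 22 mm wide; open, the fingers measure 114 mm over their backs; the gripper's body (76 mm by 85 mm) begins 54 mm behind the grasp point. The pads swing forward as they close: fully open they stand 13 mm farther back than shut.
Start: joints at [1.263, 0.521, -0.036, 1.599, 0.021, 1.021, -0.113], TCP at [0.147, -0.607, 0.405] pointing down, gripper open.
Joint ranges: [-2.91, 2.91], [-0.3, 2.13], [-1.5, 1.42], [0.17, 2.43], [-1.26, 4.41], [0.16, 1.93], [-2.52, 2.52]. Speed limits (rad/s): [1.89, 1.89, 2.39, 2.39, 3.01, 3.01, 3.01].

### API

Orientations are given as [roll, pitch, yaw] about the fixed x, y, z axes, in that order (R = Rz(yaw) Ry(pitch) Rx(roll)).
In Python, from workcell import bot gives the robot as it stands.
- The arm moves only by the tool arm_command, never from a script. Its argument "deltas" is a list of rows, each a list of 3 entries, a list of its own where there are three numbers: the shift along the tool's x, y, z in cm, then the turn, a rotation vector about the tool's x, y, z in rad, then the finger opening in cm, from 0 to 8.54. In form: [[[tx, ty, tz], [rx, ry, rz], claw], ...]. A call has 1 to 20 rows; each row shifts and turns the commanded pose from where the row before left it, along the tool's axes as they then stand; what a row does not reach is not made up. A row lasts 1/10 s, in which the tool goes at most 50 mm and 8.59 degrees, less where a joint would pass 70% of its speed; a pose out of reach is approached as far as the arm can. A call with a gripper value outside its range is refused whole. The fingers move at their own pace and stop on an object; "newtons" is the grip in N (left out, the last holds). Time passes only in rows, so rows that do not move let the fingers close. It gives the time, the measured TCP pose, the force, the opening and the grip force at its end, in the units of the state.
- bot.observe(): the state, without advancing time (a new reading comes with each control period).
- bot.grab_frame(name): name is "scene" or "side" or "wrist"; returns a dict with "frame" (400x640x3 uint8, red, green, blue), "K" (3x3 intrinsics, pixels), "rvec" (rotation vector, rad) and "tvec" (3), from world to camera coordinates, as OpenCV has them; the wrist camera has in their place "T_tool_cam" (4x4, takes a point from camera to tool coordinates, whose origin is the TCP and whose axes are the flange's). Camera axes: x right, y down, z forward; pixel columns grow to the right and rows downward; lengths in m; the calibration is good to about 2 mm. A picture is of the moment at which its call begins: read the wrist's pose just before it. There is no depth.
- bot.job_done(): hands the job in; it is judged then, once.
Trained networks look in a picture, given as the dict that the camera call returned (one of the last four; its "shot" number tells which), for a name from the list of things; names that differ only in an ending like _2 or _b are one class to them, and where a whole thing is asked for, a point or a joint stands for the part that bears it (a point fixed in the world has none). Each returns a list of dicts, best first, with "p" (0 to 1); they miss things now and then, are a little off and sometimes report something else, mostly with a low value. They report only what shows in the picture. A call takes as long as a camera call. They do not tell look-alikes from the thing itself.
- bot.find_in(name, picture): "rect" ([left, top, width, height] in pixels, round what is visible of it).
- bot.mark_of(name, picture): "at" ([column, row] in pixels: a listed point, or the origin of a listed thing).
The state is a dict: "clock": time; "qpos": joint angles; "qd": joint speeds; "joint_efforts": joint torques, N m; "position": TCP position; "tool_rot": TCP orientation; "force": force on the tool from outside, world axes, zero at the start; "moment": the same for the moment, N m; "grip_width": finger opening in m; "finger_force": force on a finger pad.
Only numpy, scipy, OpenCV 4.12 (cv2) and the standard library are available. Lean on these libraries where they do the work, as an engineer would, in place of code of your own. Each camera call takes 0.05 s, during which the arm holds its last target. There are 200 camera calls.

## Working session

There is one attempt and no reset: what is moved stays moved. The work goes in short steps, Python scripts to look and compute and a tool call to move; the robot and the scene stay as the last step left them, time stands still between calls to the robot, and variables do not carry over. Pictures are saved under pics/ and viewed, at most 10 in all, crops included, and the job is handed in when it is done.

Besides the shell and the picture viewer there is one more tool, called after "Emit:" by a JSON object that holds its "name" and its "arguments", one argument or row to a line. arm_command: Moves the arm, as the interface text tells. Its arguments: {"type":"object","properties":{"deltas":{"type":"array","items":{"type":"array"}},"newtons":{"type":"number"}},"required":["deltas"]}

```bash
mkdir -p pics
cat > h.py <<'E'
import numpy as np, cv2
from workcell import bot
from scipy.spatial.transform import Rotation as R
def cam(p, st=None):
    """returns centre, Rwc (cam->world), K"""
    if "rvec" in p:
        Rm=cv2.Rodrigues(np.array(p["rvec"],float))[0]; t=np.array(p["tvec"],float).ravel()
        return -Rm.T@t, Rm.T, np.array(p["K"])
    Rt=R.from_euler('xyz',st["tool_rot"]).as_matrix() if len(st["tool_rot"])==3 else None
    T=np.array(p["T_tool_cam"]); return np.array(st["position"])+Rt@T[:3,3], Rt@T[:3,:3], np.array(p["K"])
def onz(p,uv,z,st=None):
    c,Rw,K=cam(p,st); d=Rw@np.linalg.solve(K,[uv[0],uv[1],1.]); return c+d*(z-c[2])/d[2]
def proj(p,X,st=None):
    c,Rw,K=cam(p,st); q=K@(Rw.T@(np.array(X)-c)); return q[:2]/q[2]
def save(p,n): cv2.imwrite("pics/"+n,cv2.cvtColor(p["frame"],cv2.COLOR_RGB2BGR))
E
python3 - <<'E'
from h import *
print(bot.observe())
for n in("scene","side"):
    p=bot.grab_frame(n); save(p,n+"0.png"); print(n,cam(p)[0])
    for t,z in(("plate_centre",.038),("zero_key_top",.03),("scale",0),("spice_jar",.038),("other_spice_jar",0),("measure",0),("mug",0),("olive_jar",0),("lime",.022)):
        for m in bot.mark_of(t,p)[:3]: print(t,round(m["p"],2),np.round(m["at"]),np.round(onz(p,m["at"],z),3))
E
```

```text
{'clock': 0.0, 'qpos': array([ 1.26279198,  0.52203506, -0.0363271 ,  1.60002595,  0.02119135,
        1.02113216, -0.11279825]), 'qd': array([ 3.68515797e-04, -8.22515345e-04,  4.89561697e-05,  4.81331054e-04,
        7.41606147e-04,  2.44817158e-04,  1.09231768e-04]), 'joint_efforts': array([ 5.17666231e-04, -9.27125359e+01,  1.98021702e+00, -3.69932806e+01,
        1.79105625e-02,  8.14692961e-03,  3.30518742e-05]), 'position': array([ 0.14717231, -0.60726787,  0.40410608]), 'tool_rot': array([-3.14037961e+00,  8.17506000e-05,  2.37791718e-01]), 'force': array([ 0.37893235, -0.0168534 , -0.58336316]), 'moment': array([0.0647257 , 0.01750086, 0.00024478]), 'finger_force': 0.0, 'grip_width': 0.08515082941742826}
scene [0.18145562 0.49710311 0.80507628]
plate_centre 0.63 [334. 233.] [ 0.393 -0.029  0.038]
plate_centre 0.58 [274. 197.] [ 0.597 -0.072  0.038]
zero_key_top 0.62 [311. 204.] [ 0.495 -0.101  0.03 ]
zero_key_top 0.59 [363. 243.] [ 0.319 -0.037  0.03 ]
zero_key_top 0.22 [286. 206.] [ 0.556 -0.066  0.03 ]
scale 0.72 [287. 206.] [ 0.567 -0.087  0.   ]
scale 0.65 [347. 243.] [ 
[... 389 characters left out ...]
0.65867961]
plate_centre 0.66 [346. 223.] [ 0.379 -0.018  0.038]
plate_centre 0.56 [285. 195.] [ 0.619 -0.1    0.038]
plate_centre 0.16 [306. 281.] [0.339 0.274 0.038]
zero_key_top 0.56 [372. 230.] [ 0.309 -0.026  0.03 ]
zero_key_top 0.46 [316. 206.] [ 0.51  -0.094  0.03 ]
scale 0.94 [355. 237.] [ 0.354 -0.025  0.   ]
scale 0.56 [300. 210.] [ 0.568 -0.1    0.   ]
spice_jar 0.92 [283. 201.] [ 0.602 -0.059  0.038]
spice_jar 0.81 [289. 237.] [0.475 0.12  0.038]
other_spice_jar 0.79 [332. 182.] [ 0.58  -0.341 -0.   ]
measure 0.88 [299. 193.] [ 0.633 -0.211  0.   ]
measure 0.35 [386. 188.] [ 0.404 -0.38   0.   ]
mug 0.66 [384. 188.] [ 0.408 -0.375  0.   ]
lime 0.82 [303. 280.] [0.359 0.251 0.022]
```

Run:
```python
import cv2
a=cv2.imread("pics/scene0.png"); b=cv2.imread("pics/side0.png")
c=lambda i,x,y:cv2.resize(i[y:y+150,x:x+200],(800,600),interpolation=cv2.INTER_CUBIC)
cv2.imwrite("pics/c1.png",c(a,210,120))
```

```text
(no output)
```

View pics/scene0.png

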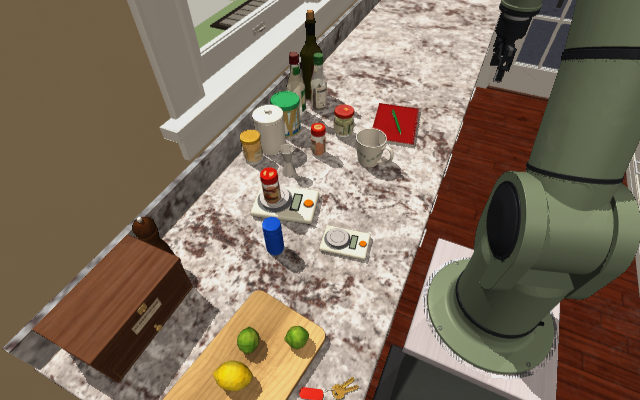

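View pics/c1.png

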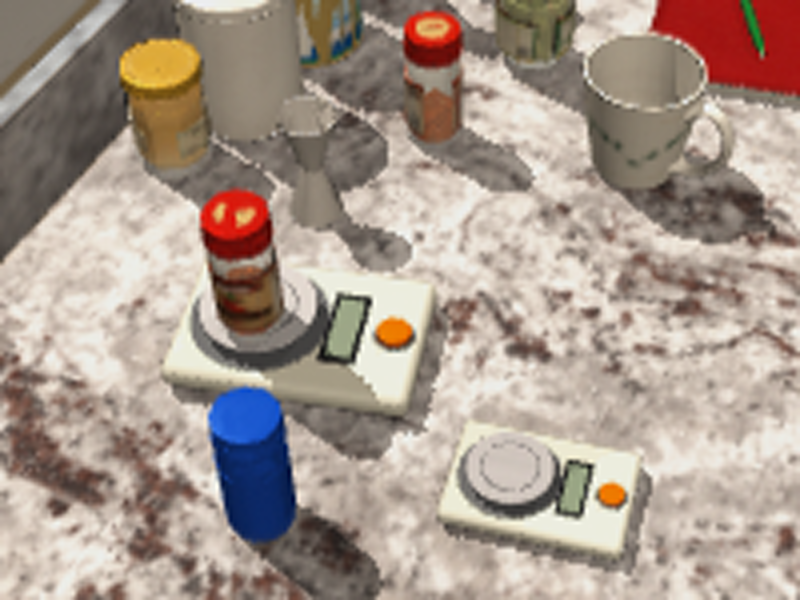

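The scene shows the larger scale at about pixel (287,206). The red-capped jar on its plate (270,190) is off towards +y, and the key is at (309,203). The blue jar and the smaller scale are look-alikes. Next I'll go above the scale.

Emit:
{"name": "arm_command", "arguments": {
  "deltas": [
    [[3,-2.5,-0.3],[0,0,0],1.6],
    [[3,-2.5,-0.3],[0,0,0],1.6],
    [[3,-2.5,-0.3],[0,0,0],1.6],
    [[3,-2.5,-0.3],[0,0,0],1.6],
    [[3,-2.5,-0.3],[0,0,0],1.6],
    [[3,-2.5,-0.3],[0,0,0],1.6],
    [[3,-2.5,-0.3],[0,0,0],1.6],
    [[3,-2.5,-0.3],[0,0,0],1.6],
    [[3,-2.5,-0.3],[0,0,0],1.6],
    [[3,-2.5,-0.3],[0,0,0],1.6],
    [[3,-2.5,-0.3],[0,0,0],1.6],
    [[3,-2.5,-0.3],[0,0,0],1.6],
    [[3,-2.5,-0.3],[0,0,0],1.6],
    [[3,-2.5,-0.3],[0,0,0],1.6],
    [[0,0,0],[0,0,0],1.6],
    [[0,0,0],[0,0,0],1.6],
    [[0,0,0],[0,0,0],1.6]
  ]
}}

```text
clock: 2.7
position: [0.4725, -0.169, 0.4466]
tool_rot: [3.141, 0.0, 0.237]
force: [0.1, -0.9, 0.4]
grip_width: 0.0164
finger_force: 0.0
```

Run:
```python
from h import *
st=bot.observe(); p=bot.grab_frame("wrist"); save(p,"w1.png")
print(st["clock"],st["position"],st["tool_rot"],st["qpos"],st["grip_width"]); print(np.round(p["T_tool_cam"],3)); print(p["K"])
for t,z in(("plate_centre",.038),("zero_key_top",.03),("scale",0),("spice_jar",.038),("measure",0)):
    for m in bot.mark_of(t,p)[:3]: print(t,round(m["p"],2),np.round(m["at"]),np.round(onz(p,m["at"],z,st),4))
```

```text
2.7 [ 0.47253879 -0.16901642  0.44662482] [3.14141765e+00 3.88145292e-04 2.36819271e-01] [ 0.43691616  0.28744384 -0.2624899   1.85711632  0.08744591  1.00838201
 -1.19597593] 0.016367824491368886
[[ 0.001 -0.949 -0.316  0.081]
 [ 1.     0.001 -0.    -0.   ]
 [ 0.001 -0.316  0.949  0.031]
 [ 0.     0.     0.     1.   ]]
[[306.9843517    0.         316.10530196]
 [  0.         306.9843517  199.78809382]
 [  0.           0.           1.        ]]
plate_centre 0.79 [201. 200.] [ 0.3946 -0.0346  0.038 ]
zero_key_top 0.82 [268. 122.] [ 0.5104 -0.0997  0.03  ]
zero_key_top 0.44 [208. 242.] [ 0.3323 -0.0487  0.03  ]
scale 0.77 [269.  69.] [ 0.5708 -0.0847  0.    ]
scale 0.68 [208. 209.] [ 0.3674 -0.0342  0.    ]
spice_jar 0.83 [151.  79.] [0.5267 0.0385 0.038 ]
spice_jar 0.63 [254.  37.] [ 0.5969 -0.0687  0.038 ]
measure 0.97 [382.  42.] [ 0.6324 -0.2125  0.    ]
measure 0.75 [262.  34.] [ 0.6075 -0.0687  0.    ]
```

View pics/w1.png

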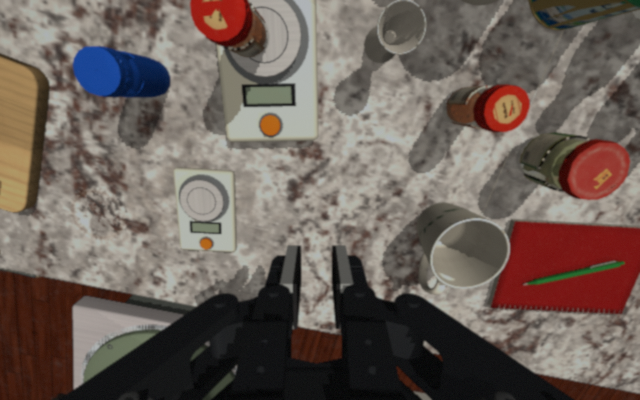

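The wrist view shows the scale nearly square to the image. The key is at (270,124), the plate centre near (268,38), and the jar leans off to the image left (+y). I'll centre over the plate and turn the tool so that its x axis lies along +y.

Emit:
{"name": "arm_command", "arguments": {
  "deltas": [
    [[3.6,-1.2,0],[0,0,0],1.6],
    [[3.6,-1.2,0],[0,0,0],1.6],
    [[3.6,-1.2,0],[0,0,0],1.6],
    [[3.6,-1.2,0],[0,0,0],1.6],
    [[0,0,0],[0,0,-0.14],1.6],
    [[0,0,0],[0,0,-0.14],1.6],
    [[0,0,0],[0,0,-0.14],1.6],
    [[0,0,0],[0,0,-0.14],1.6],
    [[0,0,0],[0,0,-0.14],1.6],
    [[0,0,0],[0,0,-0.14],1.6],
    [[0,0,0],[0,0,-0.14],1.6],
    [[0,0,0],[0,0,-0.14],1.6],
    [[0,0,0],[0,0,-0.14],1.6],
    [[0,0,0],[0,0,-0.14],1.6],
    [[0,0,0],[0,0,-0.14],1.6],
    [[0,0,0],[0,0,0],1.6],
    [[0,0,0],[0,0,0],1.6]
  ]
}}

```text
clock: 4.7
position: [0.6015, -0.0881, 0.4466]
tool_rot: [-3.141, -0.0, 1.773]
force: [0.8, 0.3, -0.0]
grip_width: 0.0159
finger_force: 0.0
```

Run:
```python
from h import *
st=bot.observe(); p=bot.grab_frame("wrist"); save(p,"w2.png")
print(st["clock"],st["position"],st["tool_rot"],st["qpos"])
for t,z in(("plate_centre",.038),("zero_key_top",.03),("scale",0),("spice_jar",.038),("measure",0)):
    for m in bot.mark_of(t,p)[:3]: print(t,round(m["p"],2),np.round(m["at"]),np.round(onz(p,m["at"],z,st),4))
```

```text
4.7 [ 0.60154657 -0.08813567  0.44659359] [-3.14144665e+00 -1.56015081e-04  1.77293842e+00] [ 0.47084276  0.51475508 -0.62544843  1.57514739  0.32020743  1.15624604
 -0.02101929]
plate_centre 0.59 [148.  82.] [ 0.3932 -0.0304  0.038 ]
zero_key_top 0.6 [240. 161.] [ 0.506  -0.1028  0.03  ]
zero_key_top 0.53 [96. 80.] [ 0.3291 -0.0414  0.03  ]
scale 0.75 [298. 154.] [ 0.5757 -0.0841  0.    ]
scale 0.68 [146.  85.] [ 0.3719 -0.0363  0.    ]
spice_jar 0.9 [281.  33.] [0.534  0.0498 0.038 ]
spice_jar 0.72 [319. 147.] [ 0.6001 -0.0632  0.038 ]
measure 0.76 [318. 242.] [ 0.6294 -0.2073  0.    ]
```

View pics/w2.png

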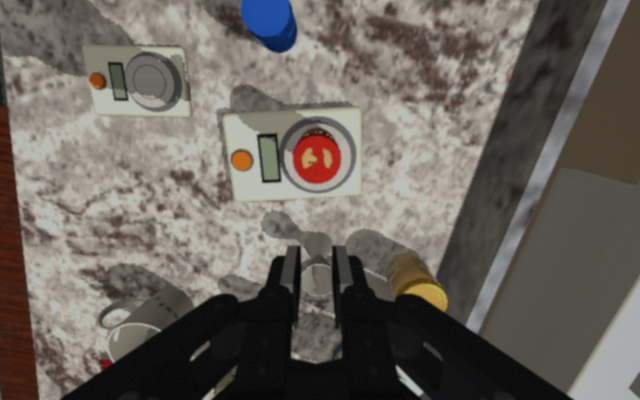

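The wrist view shows the larger scale with its plate edge circle centred near (318,156), the key at (242,160) and the red cap at (317,160).

```bash
cat >> h.py <<'E'
def hsvblob(p,lo,hi,roi):
    h=cv2.cvtColor(p["frame"],cv2.COLOR_RGB2HSV); m=cv2.inRange(h,lo,hi)
    if lo[0]==0 and hi[0]<8: m|=cv2.inRange(h,(172,lo[1],lo[2]),(180,255,255))
    k=np.zeros_like(m); x,y,w,hh=[int(v) for v in roi]; k[y:y+hh,x:x+w]=255; m&=k
    c=max(cv2.findContours(m,cv2.RETR_EXTERNAL,cv2.CHAIN_APPROX_NONE)[0],key=cv2.contourArea)
    return cv2.convexHull(c)
E
python3 - <<'E'
from h import *
st=bot.observe(); p=bot.grab_frame("wrist")
hull=hsvblob(p,(0,140,70),(6,255,255),(270,90,110,120)); e=cv2.fitEllipse(hull); print("cap",e)
print("cap top",onz(p,e[0],.143,st), "cap mid",onz(p,e[0],.135,st))
k=hsvblob(p,(8,150,120),(22,255,255),(220,140,45,45)); ek=cv2.fitEllipse(k); K=onz(p,ek[0],.029,st); print("key",ek,K)
C=onz(p,(318.5,156.5),.037,st); print("plate",C, np.hypot(*(C-K)[:2]), np.arctan2(*(C-K)[1::-1]))
for c in((224,113),(360,107),(361,195),(235,200)): print(onz(p,c,.024,st))
for n in("scene","side"):
    q=bot.grab_frame(n); r=[f for f in bot.find_in("spice_jar",q)][:2]; print(n,r)
    for f in r:
        try:
            hu=hsvblob(q,(0,140,70),(6,255,255),f["rect"]); e=cv2.fitEllipse(hu); print(e, onz(q,e[0],.134)); 
        except Exception as ex: print(ex)
E
python3 - <<'E'
import cv2
i=cv2.imread("pics/w2.png")[95:215,210:370]
cv2.imwrite("pics/c2.png",cv2.resize(i,(800,600),interpolation=cv2.INTER_CUBIC))
E
```

```text
cap ((316.28131103515625, 158.31398010253906), (47.199615478515625, 49.656158447265625), 174.92401123046875)
cap top [ 0.59605774 -0.05826756  0.143     ] cap mid [ 0.59637929 -0.05974669  0.135     ]
key ((241.23751831054688, 160.10491943359375), (17.94200325012207, 19.44512367248535), 125.87370300292969) [ 0.50772803 -0.10113521  0.029     ]
plate [ 0.6025468  -0.07508078  0.037     ] 0.09833327224082244 0.2681629468835694
[ 0.47844365 -0.04856229  0.024     ]
[ 0.64011879 -0.00749833  0.024     ]
[ 0.66949721 -0.11643276  0.024     ]
[ 0.50554644 -0.15791984  0.024     ]
scene [{'rect': [258.0, 165.1, 23.8, 39.0], 'p': 0.97}, {'rect': [262.3, 215.7, 19.4, 38.5], 'p': 0.72}]
((268.6915283203125, 175.71533203125), (17.74317169189453, 18.092008590698242), 75.69918060302734) [ 0.59473012 -0.06086655  0.134     ]
max() iterable argument is empty
side [{'rect': [276.7, 195.6, 20.4, 41.1], 'p': 0.84}, {'rect': [276.4, 165.6, 19.9, 32.5], 'p': 0.64}]
max() iterable argument is empty
((284.5180358886719, 170.79319763183594), (12.713918685913086, 16.889427185058594), 87.62265014648438) [ 0.59375996 -0.06028826  0.134     ]
```

View pics/c2.png

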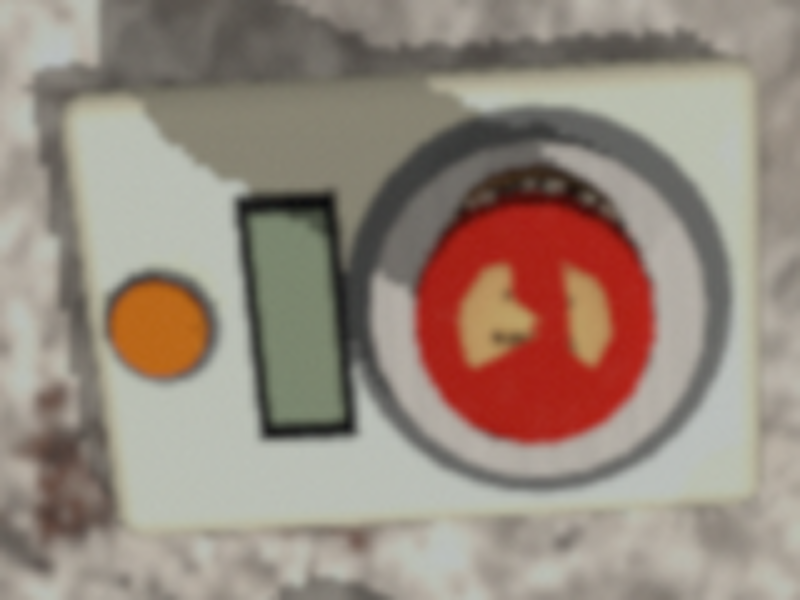

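```bash
cat >> h.py <<'E'
P=np.array([.602,-.0755]); A=.25
def loc(X): d=np.array(X)[:2]-P; c,s=np.cos(A),np.sin(A); return np.array([c*d[0]+s*d[1],-s*d[0]+c*d[1]])
def wor(l): c,s=np.cos(A),np.sin(A); return P+np.array([c*l[0]-s*l[1],s*l[0]+c*l[1]])
E
python3 - <<'E'
from h import *
st=bot.observe()
for n,roi in(("wrist",(220,0,100,80)),("scene",(250,200,50,70)),("side",(265,190,50,60))):
    p=bot.grab_frame(n); s=st if n=="wrist" else None
    hu=hsvblob(p,(105,150,40),(130,255,255),roi).reshape(-1,2); print(n,hu.min(0),hu.max(0))
    # fit a 45x106 cylinder silhouette on z=0
    from scipy.optimize import minimize
    t=np.linspace(0,2*np.pi,24)
    m0=np.zeros((400,640),np.uint8); cv2.fillConvexPoly(m0,hu.astype(np.int32),1)
    def cost(x):
        pts=[proj(p,(x[0]+.0215*np.cos(a),x[1]+.0215*np.sin(a),z),s) for z in(0,.106) for a in t]
        m=np.zeros_like(m0); cv2.fillConvexPoly(m,cv2.convexHull(np.round(np.float32(pts)*16).astype(np.int32)),1,shift=4); return float((m!=m0).sum())
    r=minimize(cost,[.515,.065],method="Nelder-Mead",options=dict(initial_simplex=[[.515,.065],[.535,.065],[.515,.085]])); print(r.x,r.fun,m0.sum(),loc(r.x))
# clearance: gripper box corners/edges vs blue
bl=r.x
E
```

```text
wrist [242   0] [296  51]
[0.52529661 0.05691009] 66.0 2205 [-0.04156009  0.14727051]
scene [262 217] [283 254]
[0.52537903 0.05357483] 28.0 653 [-0.04230539  0.14401854]
side [277 196] [293 237]
[0.52834621 0.04827337] 46.0 659 [-0.04074205  0.1381478 ]
```

Emit:
{"name": "arm_command", "arguments": {
  "deltas": [
    [[3.4,1.2,2.4],[0,0,0],2.4],
    [[3.4,1.2,2.4],[0,0,0],2.4],
    [[3.4,1.2,2.4],[0,0,0],2.4],
    [[3.4,1.2,2.4],[0,0,0],2.4],
    [[0,0,0],[0,0,0.13],2.4],
    [[0,0,0],[0,0,0.13],2.4],
    [[0,0,0],[0,0,0.13],2.4],
    [[0,0,0],[0,-0.13,0],2.4],
    [[0,0,0],[0,-0.13,0],2.4],
    [[0,0,0],[0,-0.13,0],2.4],
    [[0,0,0],[0,-0.13,0],2.4],
    [[0,0,0],[0,0,0],2.4],
    [[0,0,0],[0,0,0],2.4]
  ]
}}

```text
clock: 6.7
position: [0.6206, 0.0557, 0.3504]
tool_rot: [-3.141, 0.516, 1.389]
force: [-0.8, -1.0, 0.0]
grip_width: 0.0239
finger_force: 0.0
```

```bash
cat >> h.py <<'E'
def tip(st,L=.171):
    Rt=R.from_euler('xyz',st["tool_rot"]).as_matrix(); X=np.array(st["position"])+Rt[:,2]*L
    return loc(X)*1000,X[2]*1000,Rt
def move(st,dl,dz):
    "local mm shift -> tool cm"
    w=wor(np.array(dl)/1000)-P; Rt=tip(st)[2]; return Rt.T@np.array([w[0],w[1],dz/1000])*100
E
python3 - <<'E'
from h import *
st=bot.observe(); t=tip(st); print(st["tool_rot"],st["qpos"],t[:2]); print("local x axis",t[2][:,0],np.rad2deg(np.arctan2(t[2][1,0],t[2][0,0])-A))
T=np.array([13.7,45.4]); d=T-t[0]; print(move(st,d,0), move(st,[0,0],47.5-t[1]), "unit -10y'",move(st,[0,-10],0), st["grip_width"])
E
```

```text
[-3.14110304  0.51638714  1.38872111] [-0.10091428  0.65062602 -0.29798754  1.59159148  0.64163921  1.29200725
 -0.84750077] (array([15.07027545, 45.8388568 ]), np.float64(201.72558327955738))
local x axis [ 0.15746081  0.85523408 -0.49374159] 65.24391336377383
[-0.08455524 -0.10603362  0.04806023] [7.61475854e+00 6.56650473e-03 1.34115888e+01] unit -10y' [-0.7896905   0.41897569  0.44816101] 0.023907808624895298
```

Emit:
{"name": "arm_command", "arguments": {
  "deltas": [
    [[1.3,-0.1,2.3],[0,0,0],2.4],
    [[1.5,0,2.7],[0,0,0],2.4],
    [[1.5,0,2.7],[0,0,0],2.4],
    [[1.5,0,2.7],[0,0,0],2.4],
    [[1.2,0,2.0],[0,0,0],2.4],
    [[0.3,0,0.6],[0,0,0],2.4],
    [[0.1,0,0.3],[0,0,0],2.4],
    [[0,0,0],[0,0,0],2.4]
  ]
}}

```text
clock: 7.5
position: [0.6196, 0.0531, 0.1993]
tool_rot: [3.141, 0.519, 1.386]
force: [0.7, 0.6, 0.3]
grip_width: 0.0241
finger_force: 0.0
```

Run:
```python
from h import *
st=bot.observe(); t=tip(st); print(t[:2],st["force"])
a=bot.grab_frame("scene"); b=bot.grab_frame("side"); w=bot.grab_frame("wrist")
c=lambda p,x,y:cv2.resize(p["frame"][y:y+120,x:x+160],(400,300),interpolation=cv2.INTER_CUBIC)
m=np.vstack([np.hstack([c(a,200,110),c(b,210,120)]),np.hstack([cv2.resize(w["frame"],(400,250)),c(w,240,150)[:250]])])
save({"frame":m},"m1.png")
```

```text
(array([13.32672466, 43.25740166]), np.float64(50.83353400205701)) [0.65599328 0.57625853 0.34460615]
```

View pics/m1.png

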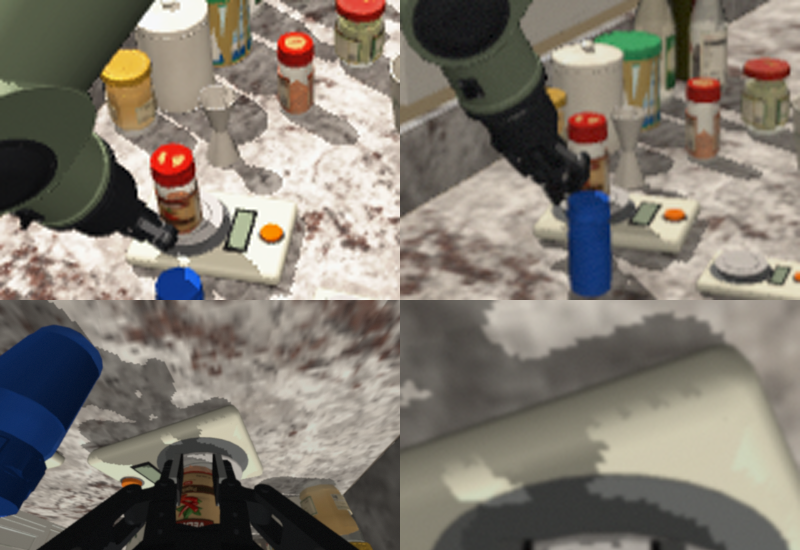

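The fingers stand low beside the jar, clear of the blue one. I'll lower 3 mm and tap it gently towards the middle.

Emit:
{"name": "arm_command", "arguments": {
  "deltas": [
    [[0.15,0,0.26],[0,0,0],2.4],
    [[-0.16,0.08,0.09],[0,0,0],2.4],
    [[-0.16,0.08,0.09],[0,0,0],2.4],
    [[-0.16,0.08,0.09],[0,0,0],2.4],
    [[-0.16,0.08,0.09],[0,0,0],2.4],
    [[-0.16,0.08,0.09],[0,0,0],2.4],
    [[-0.16,0.08,0.09],[0,0,0],2.4],
    [[0,0,0],[0,0,0],2.4],
    [[0,0,0],[0,0,0],2.4]
  ]
}}

```text
clock: 8.55
position: [0.622, 0.0417, 0.1956]
tool_rot: [-3.142, 0.52, 1.388]
force: [-0.3, 1.2, -0.5]
grip_width: 0.0237
finger_force: 0.1
```

```bash
cat >> h.py <<'E'
def jar():
    for n,z in(("scene",.134),("side",.134)):
        q=bot.grab_frame(n); rc=[int(v) for v in ((255,160,30,40) if n=="scene" else (270,155,40,45))]
        e=cv2.fitEllipse(hsvblob(q,(0,140,70),(6,255,255),rc)); print(n,"cap",np.round(e[0],1),np.round(e[1],1),"local mm",loc(onz(q,e[0],z))*1000)
        for m in bot.mark_of("spice_jar",q)[:2]: print("   foot",round(m["p"],2),loc(onz(q,m["at"],.038))*1000)
E
python3 - <<'E'
from h import *
st=bot.observe(); t=tip(st); print(t[:2],st["force"]); jar()
E
```

```text
(array([12.73326659, 31.52056809]), np.float64(47.18267693749018)) [-0.32255039  1.15184586 -0.51850712]
scene cap [269.4 173.7] [17.4 18.3] local mm [-3.13068569  8.32298443]
   foot 0.91 [-2.29799008 -0.14485719]
   foot 0.78 [-50.10860892 175.31803912]
side cap [285.4 169.7] [12.  17.4] local mm [-4.13139232  8.10883801]
   foot 0.85 [-3.45038101 -0.78034461]
   foot 0.58 [-65.23087048 205.91084401]
```

Emit:
{"name": "arm_command", "arguments": {
  "deltas": [
    [[-0.16,0.08,0.09],[0,0,0],2.4],
    [[-0.16,0.08,0.09],[0,0,0],2.4],
    [[-0.16,0.08,0.09],[0,0,0],2.4],
    [[0,0,0],[0,0,0],2.4],
    [[0,0,0],[0,0,0],2.4]
  ]
}}

```text
clock: 9.25
position: [0.6234, 0.0358, 0.1956]
tool_rot: [3.142, 0.52, 1.388]
force: [-0.4, -0.1, -0.1]
grip_width: 0.0236
finger_force: 0.1
```

Run:
```python
from h import *
st=bot.observe(); t=tip(st); print(t[:2],st["force"]); jar(); print("back 20u", move(st,np.array([.42,.906])*20,0), "up 10", move(st,[0,0],10))
```

```text
(array([12.58876101, 25.45248014]), np.float64(47.23607995524176)) [-0.38245984 -0.11722063 -0.09747174]
scene cap [270.4 171.6] [17.5 18.3] local mm [-3.48989592  0.61840629]
   foot 0.57 [-2.42745676 -5.96019853]
side cap [286.1 168.8] [12.  17.6] local mm [-4.06584627  0.82008768]
   foot 0.84 [-6.83152888 21.65014396]
   foot 0.73 [-68.1695649  211.30263835]
back 20u [ 1.73314331e+00  1.61609441e-03 -9.92550068e-01] up 10 [-4.96962491e-01  2.45817382e-05 -8.67772022e-01]
```

Emit:
{"name": "arm_command", "arguments": {
  "deltas": [
    [[0.6,0,-0.3],[0,0,0],2.4],
    [[0.9,0,-0.5],[0,0,0],2.4],
    [[0.4,0,-0.5],[0,0,0],2.4],
    [[-2,0,-3.5],[0,0,0],2.4],
    [[-2,0,-3.5],[0,0,0],2.4],
    [[-2,0,-3.5],[0,0,0],2.4],
    [[-2,0,-3.5],[0,0,0],2.4],
    [[-2,0,-3.5],[0,0,0],2.4],
    [[0,0,0],[0,0.13,0],2.4],
    [[0,0,0],[0,0.13,0],2.4],
    [[0,0,0],[0,0.13,0],2.4],
    [[0,0,0],[0,0.13,0],2.4],
    [[-3.8,0,0],[0,0,0],2.4],
    [[-3.8,0,0],[0,0,0],2.4],
    [[-3.8,0,0],[0,0,0],2.4],
    [[-3.8,0,0],[0,0,0],2.4],
    [[0,0,0],[0,0,0],0],
    [[0,0,0],[0,0,0],0],
    [[0,0,0],[0,0,0],0]
  ]
}}

```text
clock: 11.35
position: [0.6002, -0.0893, 0.3992]
tool_rot: [3.142, -0.001, 1.389]
force: [-0.1, 0.4, 0.5]
grip_width: 0.0001
finger_force: 0.0
```

Run:
```python
from h import *
st=bot.observe(); p=bot.grab_frame("wrist"); print(st["clock"],st["position"],st["tool_rot"],st["grip_width"])
uv=proj(p,[*P,.038],st); print("P px",uv)
x,y=int(uv[0])-80,int(uv[1])-60; print(x,y)
e=cv2.fitEllipse(hsvblob(p,(0,140,70),(6,255,255),(uv[0]-60,uv[1]-60,120,120))); print(e,loc(onz(p,e[0],.135,st))*1000)
y=max(y,0); x=max(x,0)
save({"frame":cv2.resize(p["frame"][y:y+120,x:x+160],(800,600),interpolation=cv2.INTER_CUBIC)},"w3.png"); save(p,"w3full.png"); jar()
np.save("w3st.npy",np.r_[st["position"],st["tool_rot"]])
```

```text
11.35 [ 0.6001653  -0.08934181  0.39920271] [ 3.14152205e+00 -7.30802234e-04  1.38937921e+00] 9.030033361520381e-05
P px [315.16127467 163.36760704]
235 103
((312.13311767578125, 186.146728515625), (57.09013748168945, 59.69173812866211), 5.511711120605469) [-1.25252101  2.43581767]
scene cap [270.1 171.6] [17.3 18.4] local mm [-2.75310257  0.73087013]
   foot 0.67 [-48.35652849 166.26457933]
   foot 0.59 [-3.97180853 -3.53564337]
side cap [286.1 168.8] [12.1 17.6] local mm [-4.06777942  0.78775058]
   foot 0.67 [  4.77551904 -15.88056184]
   foot 0.66 [-72.44941092 214.11910438]
```

View pics/w3.png

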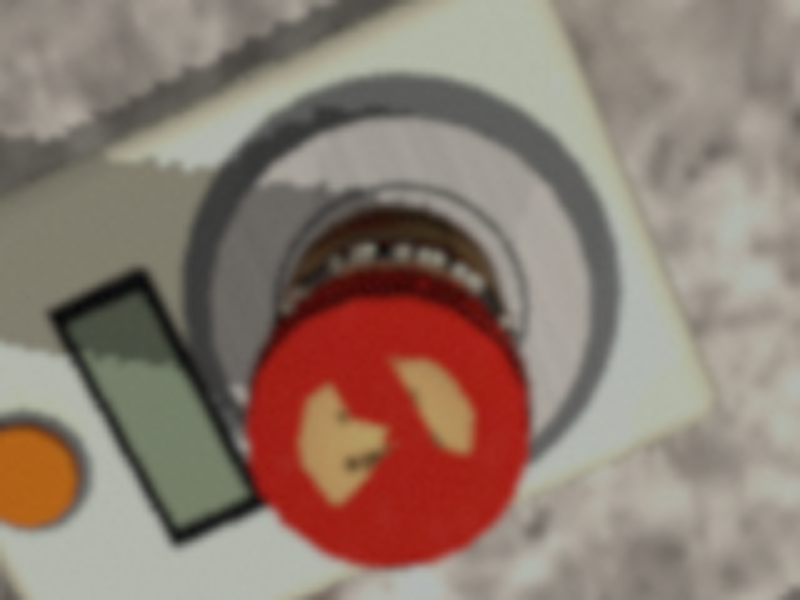

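The jar stands inside the ring. In the crop, ring top is at (403,185), left at (275,300), right at (527,300), and the jar foot's near edge is at about (400,206). I'll check this numerically.

Run:
```python
from h import *
v=np.load("w3st.npy"); st=dict(position=v[:3],tool_rot=v[3:]); q=bot.grab_frame("wrist")
crop=lambda X:(proj(q,X,st)-[235,103])*5
u=wor([.42,.906])-P; n=wor([.906,-.42])-P
for nm,c,r,z in(("plate",P,.042,.038),("ring",P,.027,.038),("foot@0",P,.021,.038),("foot@z2",P,.021,.041),("cap@0",P,.0225,.144)):
    print(nm,[np.round(crop([*(c+r*d),z])) for d in(u,n,-n,-u)])
print("label top? 1mm u ->",crop([*(P+.001*u),.038])-crop([*P,.038]),"cap ctr",crop([*P,.144]))
```

```text
plate [array([401., 104.]), array([593., 302.]), array([208., 301.]), array([400., 485.])]
ring [array([401., 177.]), array([525., 302.]), array([277., 301.]), array([401., 421.])]
foot@0 [array([401., 205.]), array([497., 302.]), array([305., 302.]), array([401., 395.])]
foot@z2 [array([401., 207.]), array([498., 305.]), array([304., 304.]), array([401., 399.])]
cap@0 [array([399., 297.]), array([547., 443.]), array([252., 442.]), array([399., 580.])]
label top? 1mm u -> [ 0.01041848 -4.52681991] cap ctr [399.17276427 442.53184179]
```

The jar is about 2.5 mm off the middle, inside the ring (6 mm to spare). The lean works out at about 0.004 rad, so it counts as level. Next is the key.

Emit:
{"name": "arm_command", "arguments": {
  "deltas": [
    [[-0.9,-3,0],[0,0,0],0],
    [[-0.9,-3,0],[0,0,0],0],
    [[-1,-2.9,0],[0,0,0],0],
    [[0,0,0],[0,0,0],0],
    [[0,0,3.6],[0,0,0],0],
    [[0,0,3.6],[0,0,0],0],
    [[0,0,3.6],[0,0,0],0],
    [[0,0,3.6],[0,0,0],0],
    [[0,0,3],[0,0,0],0],
    [[0,0,1.2],[0,0,0],0],
    [[0,0,0],[0,0,0],0],
    [[0,0,0],[0,0,0],0]
  ]
}}

```text
clock: 12.85
position: [0.5079, -0.1019, 0.214]
tool_rot: [3.141, -0.0, 1.388]
force: [0.5, -0.1, 0.0]
grip_width: 0.0002
finger_force: 0.0
```

Run:
```python
from h import *
st=bot.observe(); t=tip(st,.173); print(st["clock"],t[:2],st["force"]); jar()
```

```text
12.85 (array([-97.56386184,  -2.3895258 ]), np.float64(41.01657823244226)) [ 0.49128649 -0.08528822  0.01723489]
scene cap [270.1 171.6] [17.3 18.4] local mm [-2.75310257  0.73087013]
   foot 0.88 [-50.16469708 164.40378929]
   foot 0.59 [-1.84321824 -7.01638782]
side cap [286.1 168.8] [12.  17.6] local mm [-4.06584627  0.82008768]
   foot 0.82 [-72.89428938 229.79704339]
   foot 0.66 [-1.27815206 -3.93983061]
```

Emit:
{"name": "arm_command", "arguments": {
  "deltas": [
    [[0,0,0.6],[0,0,0],0],
    [[0,0,0.4],[0,0,0],0],
    [[0,0,0.2],[0,0,0],0],
    [[0,0,0.2],[0,0,0],0],
    [[0,0,0.1],[0,0,0],0],
    [[0,0,0],[0,0,0],0],
    [[0,0,0],[0,0,0],0],
    [[0,0,0],[0,0,0],0]
  ]
}}

```text
clock: 13.85
position: [0.5073, -0.1021, 0.1987]
tool_rot: [3.141, 0.001, 1.388]
force: [-6.0, -0.7, 23.0]
grip_width: -0.0002
finger_force: 11.3
```

It bottoms out at 23 N with the tip at 26 mm, so the key is fully down. Releasing.

Emit:
{"name": "arm_command", "arguments": {
  "deltas": [
    [[0,0,-0.3],[0,0,0],0],
    [[0,0,-0.5],[0,0,0],0],
    [[0,0,-1],[0,0,0],0],
    [[0,0,-3],[0,0,0],0],
    [[0,0,-3.5],[0,0,0],0],
    [[0,0,-3.5],[0,0,0],0],
    [[0,0,-3.5],[0,0,0],0],
    [[0,0,-3.5],[0,0,0],0],
    [[2,2.5,0],[0,0,0],0],
    [[2,2.5,0],[0,0,0],0],
    [[0,2,0],[0,0,0],0],
    [[0,0,0],[0,0,0],0],
    [[0,0,0],[0,0,0],0]
  ]
}}

```text
clock: 15.15
position: [0.5831, -0.0754, 0.3861]
tool_rot: [-3.141, -0.0, 1.388]
force: [-0.8, -0.5, 0.5]
grip_width: 0.0002
finger_force: 0.0
```

Run:
```python
from h import *
st=bot.observe(); print(st["clock"],st["position"],st["force"]); jar()
p=bot.grab_frame("wrist"); a=bot.grab_frame("scene")["frame"]
uv=proj(p,[*P,.038],st); x,y=max(int(uv[0])-100,0),max(int(uv[1])-75,0); print(x,y)
c=lambda f,x,y,w,h:cv2.resize(f[y:y+h,x:x+w],(400,300),interpolation=cv2.INTER_CUBIC)
save({"frame":np.hstack([c(p["frame"],x,y,200,150),c(a,210,120,160,120)])},"end.png")
for t in("ring",): print([np.round((proj(p,[*(P+r*np.array(d)),.038],st)-[x,y])*2) for r in(.027,.042) for d in((1,0),(-1,0),(0,1))])
```

```text
15.15 [ 0.58312417 -0.07539492  0.38607195] [-0.81424017 -0.52442825  0.52079627]
scene cap [270.1 171.6] [17.3 18.4] local mm [-2.75310257  0.73087013]
   foot 0.93 [-54.29238368 159.65730678]
   foot 0.68 [-5.5108681  -1.11939667]
side cap [286.1 168.8] [12.  17.6] local mm [-4.06584627  0.82008768]
   foot 0.92 [-68.22146257 216.80074099]
   foot 0.84 [ 0.3803759  -9.47429692]
233 100
[array([252., 142.]), array([151., 160.]), array([193., 101.]), array([280., 137.]), array([124., 165.]), array([188.,  72.])]
```

View pics/end.png

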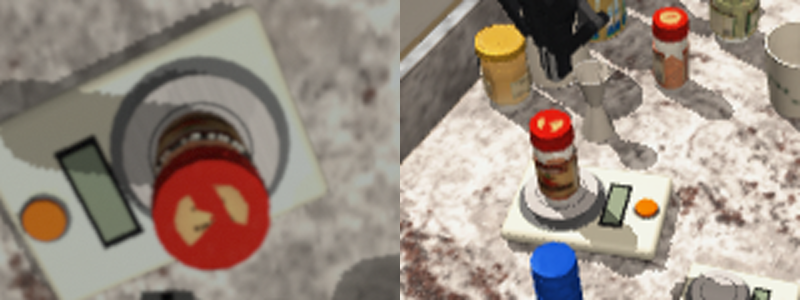

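The jar stands upright within the ring, cap at (211,210) in the left crop. The key is up and nothing else has moved. Handing in.

```bash
python3 -c "from workcell import bot; print(bot.job_done())"
```

```text
the job is handed in; nothing more can be done
None
```

I nudged the jar to about 2.5 mm from the plate's middle, inside the engraved ring, and it stayed upright with the plate about level (lean worked out at 0.004 rad, not measured). I then pressed the zero key to its stop (23 N) and let it come up. Nothing else was seen to move, and I handed in about 15 s into the 48 s; no verdict came back.

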